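# Set the shaft encoder on its test stand with the connector facing the gate

## Task

Stand the shaft encoder upright in the middle of the round pad on the test stand, turned so that its side connector points along the engraved line straight at the gap between the two dark cheeks. Set it down and let go; do not drop it, and do not knock or shift the two blue capacitors.

Things in the scene. Friction and masses are not known exactly. Their poses are not given: they have to be found in the camera images.
- encoder: The shaft encoder as a whole: a plain black upright cylinder with a thin pale shaft on top and one small stub connector at its side, about 0.14 kg, standing loose on the counter. Its origin lies on its underside, 5 mm from the cylinder's axis towards the connector; z is up along the shaft, and the connector points along its -y axis.
- encoder_center (a point): Centre of the encoder, on the cylinder's axis half-way up (23.5 mm above its underside). Body: 39 mm diameter, 31 mm high; above it a narrower neck and shaft, at most 20 mm in diameter, up to 47 mm. Its axes are the encoder's: z up along the shaft, the connector points along -y. The sides at +x and -x are free to grip (39 mm wide).
- encoder_plug (a point): End face of the encoder's side connector (12 mm wide, 5 to 15 mm above the encoder's underside), 29 mm from the cylinder's axis along the encoder's -y, 10 mm above its underside.
- stand_pad (a point): Centre of the top of the round grey pad (56 mm diameter), 15 mm above the counter on the fixed test stand, an aluminium base plate 140 (x) by 110 (y) by 12 mm. z is up; the -x axis runs along the dark engraved line to the gate: two dark cheeks, each 14 mm wide and 12 mm tall above the plate (24 mm above the counter), 46 to 68 mm from the pad's centre, with a 16 mm gap between them.
- capacitor_a_center (a point): Centre of a loose blue can capacitor, a plain upright cylinder with a pale top and no connector, 35 mm in diameter and 50 mm high, standing on the counter; must stay where it is.
- capacitor_b_center (a point): Centre of the other loose blue capacitor, of the same size (35 mm diameter, 50 mm high); must stay where it is.
Mind the look-alikes: they are no part of the job. Leave any turquoise or yellow look-alike of the encoder alone.

How it is judged:
At the end, for the whole second after the job is handed in: The encoder stands upright (within 6 degrees) and still on the round pad, its axis within 12 mm of the pad's centre, its connector pointing towards the gate within 12 degrees of the engraved line (horizontal distance between encoder_center and stand_pad below 0.012 m and z of encoder_center in the frame of stand_pad between 0.0195 and 0.0275 m and angle between encoder_center's own z axis and vertical below 0.1 rad and angle between the y axis of encoder_center and the x axis of stand_pad, either way round below 0.21 rad and x of encoder_plug in the frame of stand_pad below -0.012 m and linear speed of encoder below 0.02 m/s); the robot touches nothing.
It fails at once if the first capacitor was knocked or shifted by more than 20 mm (distance of capacitor_a_center from where it was at the start of the episode above 0.02 m or angle between capacitor_a_center's own z axis and vertical above 0.35 rad).
It fails at once if the second capacitor was knocked or shifted by more than 20 mm (distance of capacitor_b_center from where it was at the start of the episode above 0.02 m or angle between capacitor_b_center's own z axis and vertical above 0.35 rad).
It fails at once if the encoder was let go with its foot more than 35 mm above the counter (20 mm above the pad) (height (world z) of encoder_center above 0.0585 m and contact force between encoder and the fingers below 0.02 N).
It also fails if it takes over 35 s, if anything falls off the work surface, if the arm or the gripper's body presses on something with over 40 N, if the wrist force passes 120 N, or if a joint passes its speed limit or range.

## Robot

A 6-joint arm with a two-finger parallel gripper is mounted at the origin on a cart in front of the work surface, level with it; the furniture and walls round the work are solid. World frame = base frame: x ahead of the robot, y to its left, z up, the work surface at z = 0. Lengths are in m, angles in rad, forces in N, time in s.
With the tool pointing down it reaches from about 0.25 to 0.725 m from the base axis. Payload 4 kg.
Tool frame: the origin (TCP) lies on the front face of the gripper's body, between the roots of the fingers; the fingertips stand 73 mm ahead of it and the grasp point (between the pads) lies 54 mm ahead of it; z points along the fingers, y is the line along which they close (so a half turn about z gives the same grasp; the last joint's range is limited). The gripper opens to 85 mm and grips with 20 to 120 N. Pads are 22 mm wide; open, the fingers measure 114 mm over their backs; the gripper's body (76 mm by 85 mm) begins 54 mm behind the grasp point. The pads swing forward as they close: fully open they stand 13 mm farther back than shut.
Start: joints at [-1.241, 0.241, 0.005, 1.335, 0, 1.571], TCP at [0.162, -0.473, 0.304] pointing down, gripper open.
Joint ranges: [-2.72, 2.72], [-1.05, 1.87], [-1.09, 1.28], [-1.99, 2.15], [-1.42, 1.44], [-3.14, 3.14]. Speed limits (rad/s): [2.79, 2.79, 3.14, 3.14, 3.14, 3.14].

## Interface

Orientations are given as a unit quaternion [x, y, z, w].
In Python, from workcell import bot gives the robot as it stands. The module is installed in compiled form; this text tells all that it offers.
- The arm moves only by the tool step_arm, never from a script. Its argument "rows" is a list of rows, each a list of 2 entries, a list of its own where there are three numbers: the shift along the tool's x, y, z in mm, then the turn about the tool's z in degrees. A call has 1 to 12 rows; each row is the pose to reach, as a shift and turn from the pose commanded when the call began, along the tool's axes at that moment; what a row does not reach only later rows make up. A row lasts 1/8 s, in which the tool goes at most 62.5 mm and 10.7 degrees, less where a joint would pass 70% of its speed; a pose out of reach is approached as far as the arm can. A call with a gripper value outside its range is refused whole. "claw" is the gripper's target within -1 to 1 (shut at 1, half-way at 0, fully open at -1), set as the call begins (left out, the last holds). The fingers move at their own pace and stop on an object; the grip force is fixed at half the most. Time passes only in rows, so rows that repeat a pose let the fingers close. It gives the time, the measured TCP pose, the force, the opening and the grip force at its end, in the units of the state.
- bot.get_obs(): the state, without advancing time (a new reading comes with each control period).
- bot.camera(name): name is "scene" or "top" or "wrist"; returns (picture, depth): 400x640x3 uint8, red, green, blue; 400x640 float32, m along the optical axis (not along the pixel's ray), 0 where there is no reading.
- bot.camera_params(name): a dict with "fx", "fy", "cx", "cy" (pixels), "pose" (4x4, takes a point from camera to world coordinates). Camera axes: x right, y up, looking along -z (the intrinsics and any distortion apply to the point x, -y, -z); pixel columns grow to the right and rows downward; lengths in m; the calibration is good to about 2 mm. A picture is of the moment at which its call begins: read the wrist's pose just before it. camera_params takes no time and is no camera call; for the wrist camera it gives the pose at the moment of the call.
- bot.job_done(): hands the job in; it is judged then, once.
Trained networks look in the newest picture that a camera, given by its name, has taken for a name from the list of things; names that differ only in an ending like _2 or _b are one class to them, and where a whole thing is asked for, a point or a joint stands for the part that bears it (a point fixed in the world has none). Each returns a list of dicts, best first, with "score" (0 to 1); they miss things now and then, are a little off and sometimes report something else, mostly with a low value. They report only what shows in the picture. A call takes as long as a camera call. They do not tell look-alikes from the thing itself.
- bot.trace(target, camera): "pixels" (400x640 bool, what is visible of it) and "uv" ([column, row] in pixels, amid what is visible of it).
The state is a dict: "clock": time; "joint_pos": joint angles; "joint_vel": joint speeds; "tau": joint torques, N m; "eef_pos": TCP position; "tool_rot": TCP orientation; "ft_force": force on the tool from outside, world axes, zero at the start; "ft_torque": the same for the moment, N m; "grip_width": finger opening in m; "grasp_force": force on a finger pad.
Only numpy, scipy, OpenCV 4.12 (cv2) and the standard library are available. Lean on these libraries where they do the work, as an engineer would, in place of code of your own. Each camera call takes 0.05 s, during which the arm holds its last target. There are 200 camera calls.

## Working session

There is one attempt and no reset: what is moved stays moved. The work goes in short steps, Python scripts to look and compute and a tool call to move; the robot and the scene stay as the last step left them, time stands still between calls to the robot, and variables do not carry over. Pictures are saved under pics/ and viewed, at most 10 in all, crops included, and the job is handed in when it is done.

Besides the shell and the picture viewer there is one more tool, called after ">>>" as name([rows], argument=value, ...), one row to a line, values as JSON. step_arm: Moves the arm, as the interface text tells. Its arguments: {"type":"object","properties":{"rows":{"type":"array"},"claw":{"type":"number"}},"required":["rows"]}

```bash
mkdir -p pics
cat > h.py <<'E'
import numpy as np, cv2
from workcell import bot
def cloud(name):
    P=bot.camera_params(name); im,d=bot.camera(name)
    v,u=np.mgrid[0:400,0:640]
    p=np.stack([(u-P['cx'])/P['fx']*d,-(v-P['cy'])/P['fy']*d,-d],-1)
    w=p@P['pose'][:3,:3].T+P['pose'][:3,3]
    return im,d,w
def save(im,f): cv2.imwrite('pics/'+f,im[:,:,::-1])
E
python3 - <<'E'
from h import *
ims=[]
for c in ['scene','top']:
    im,d,w=cloud(c); ims.append(im)
    for t in ['encoder','stand_pad','capacitor_a_center']:
        for r in bot.trace(t,c):
            m=r['pixels']&(d>0); q=w[m]
            if len(q): print(c,t,round(r['score'],2),np.round(r['uv']),m.sum(),'med',np.round(np.median(q,0),3),'min',np.round(np.percentile(q,3,0),3),'max',np.round(np.percentile(q,97,0),3),'rgb',np.median(im[m],0))
a=np.vstack(ims); save(cv2.resize(a,(480,600)),'a.png')
print(bot.get_obs())
E
```

```text
scene encoder 0.79 [396. 186.] 241 med [ 0.489 -0.257  0.027] min [ 0.476 -0.288  0.005] max [ 0.51  -0.247  0.042] rgb [38. 36. 34.]
scene encoder 0.65 [370. 197.] 276 med [ 0.51  -0.178  0.026] min [ 0.494 -0.199  0.003] max [ 0.53  -0.167  0.039] rgb [114.  99.  38.]
scene encoder 0.57 [424. 182.] 255 med [ 0.464 -0.348  0.022] min [ 0.448 -0.373  0.001] max [ 0.498 -0.338  0.039] rgb [ 46. 114. 114.]
scene stand_pad 0.93 [256. 270.] 2826 med [0.523 0.171 0.014] min [0.465 0.114 0.008] max [0.596 0.218 0.025] rgb [157. 154. 155.]
scene capacitor_a_center 0.64 [336. 175.] 285 med [ 0.634 -0.186  0.034] min [ 0.623 -0.217  0.   ] max [ 0.69  -0.176  0.052] rgb [43. 46. 64.]
top encoder 0.83 [399. 225.] 268 med [ 0.496 -0.263  0.032] min [ 0.48  -0.291  0.003] max [ 0.513 -0.247  0.04 ] rgb [51. 49. 43.]
top encoder 0.56 [368. 217.] 255 med [ 0.516 -0.185  0.032] min [ 0.495 -0.202  0.005] max [ 0.533 -0.167  0.039] rgb [129. 118.  21.]
top encoder 0.56 [437. 233.] 285 med [ 0.471 -0.354  0.032] min [ 0.45  -0.374  0.006] max [ 0.489 -0.339  0.039] rgb [ 37. 134. 130.]
top encoder 0.
[... 411 characters left out ...]
, 'joint_pos': array([-1.24102058e+00,  2.40730613e-01,  4.78667860e-03,  1.33521348e+00,
        1.11463765e-05,  1.57079320e+00]), 'joint_vel': array([-0.00010311, -0.00276623,  0.00304326, -0.00130669,  0.0003187 ,
       -0.00155381]), 'tau': array([-1.27845606e-04, -3.71780813e+01,  2.52331048e+01,  5.30933714e-03,
       -5.68588428e-05, -4.61420896e-06]), 'eef_pos': array([ 0.16189026, -0.47297599,  0.30375959]), 'tool_rot': array([ 9.86436494e-01,  1.64143265e-01, -2.41367926e-05, -1.79009264e-04]), 'ft_force': array([-2.87267605e-01, -9.99657216e-05,  5.14660571e-01]), 'ft_torque': array([-0.01860434, -0.01075266,  0.01633849]), 'grasp_force': 0.0, 'grip_width': 0.08534408833428889}
```

View pics/a.png

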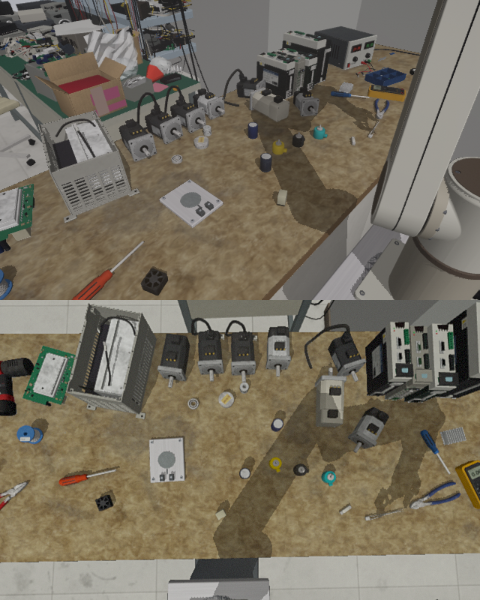

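The picture shows the black encoder at top px (399,225), the yellow look-alike at (368,217) and the turquoise one at (437,233). The capacitors are at (370,164) and (325,232), and the stand at (220,213) with its gate towards the robot. The black cylinder fits the description, so I'll confirm it in a crop and measure directions.

Run:
```python
from h import *
im,d,w=cloud('top')
A=cv2.resize(im[195:255,350:450],(800,480),interpolation=cv2.INTER_CUBIC)
save(A,'b.png')
m=(w[...,2]>0.018)&(w[...,2]<0.03)&(abs(w[...,0]-0.48)<.03)&(abs(w[...,1]-.165)<.05)
print('cheeks',m.sum(),w[m].mean(0))
m=(w[...,2]>0.007)&(w[...,2]<0.03)&(abs(w[...,0]-0.535)<.1)&(abs(w[...,1]-.165)<.1)
print('rect',cv2.minAreaRect((w[m][:,:2]*1000).astype(np.float32)))
# body-height points of encoder
e=(w[...,2]>0.025)&(np.hypot(w[...,0]-.496,w[...,1]+.265)<.035)
print('enc',cv2.minEnclosingCircle((w[e][:,:2]*1000).astype(np.float32)))
e=(w[...,2]>0.008)&(np.hypot(w[...,0]-.496,w[...,1]+.265)<.04);print(np.round(w[e][np.argsort(-np.hypot(w[e][:,0]-.496,w[e][:,1]+.267))][:12],3))
```

```text
cheeks 120 [0.47807178 0.1608391  0.02465226]
rect ((534.8458251953125, 163.93060302734375), (140.10142517089844, 110.23151397705078), 2.9808003902435303)
enc ((496.1481018066406, -266.30810546875), 19.55340003967285)
[[ 0.487 -0.294  0.016]
 [ 0.489 -0.294  0.016]
 [ 0.492 -0.293  0.017]
 [ 0.496 -0.293  0.018]
 [ 0.494 -0.293  0.019]
 [ 0.487 -0.291  0.018]
 [ 0.489 -0.291  0.018]
 [ 0.492 -0.291  0.016]
 [ 0.497 -0.291  0.016]
 [ 0.494 -0.291  0.016]
 [ 0.487 -0.289  0.016]
 [ 0.489 -0.288  0.017]]
```

View pics/b.png

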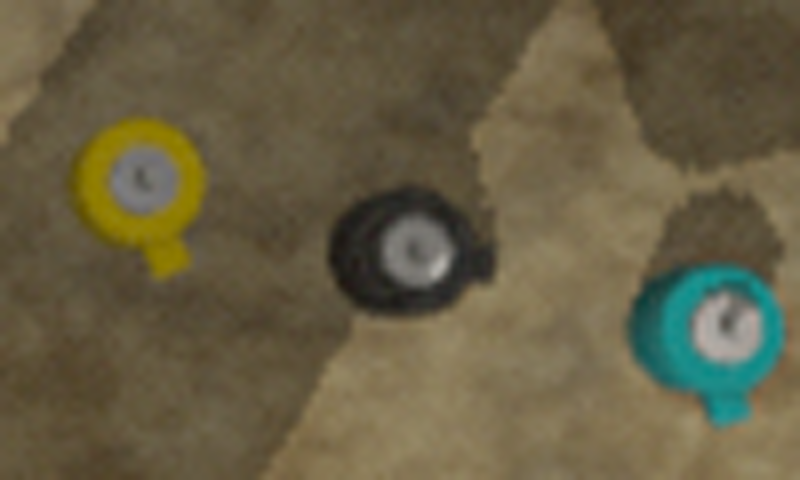

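The crop confirms it: the black cylinder at top px (400,226) has its connector stub pointing right (about -98° in world), with yellow on its left and turquoise on its right. I'll move above it.

>>> step_arm([
  [[50,-12,0],0],
  [[100,-23,5],0],
  [[150,-35,10],0],
  [[200,-46,20],0],
  [[250,-58,30],0],
  [[300,-69,40],0],
  [[345,-80,50],0],
  [[375,-86,50],0],
  [[383,-88,50],0],
  [[383,-88,50],0],
])

```text
clock: 1.7
eef_pos: [0.4957, -0.2657, 0.2538]
tool_rot: [0.986, 0.164, -0.0, 0.0]
ft_force: [0.0, -0.4, -0.2]
grip_width: 0.0854
grasp_force: 0.0
```

Run:
```python
from h import *
o=bot.get_obs(); print(o['clock'],o['eef_pos'],o['tool_rot'],np.degrees(o['joint_pos']))
```

```text
1.7 [ 0.49570914 -0.26572923  0.25383989] [ 9.86387089e-01  1.64439709e-01 -2.91515226e-04  8.44314781e-05] [-2.81824028e+01  2.22942257e+01  4.65410315e+00  7.23804178e+01
 -2.80644118e-02  1.32888226e+02]
```

>>> step_arm([
  [[0,0,0],-10],
  [[0,0,0],-20],
  [[0,0,0],-30],
  [[0,0,0],-40],
  [[0,0,0],-50],
  [[0,0,0],-60],
  [[0,0,0],-70],
  [[0,0,0],-80],
  [[0,0,0],-90],
  [[0,0,0],-100],
  [[0,0,0],-110],
  [[0,0,0],-120],
])

```text
clock: 3.2
eef_pos: [0.4944, -0.267, 0.2543]
tool_rot: [0.349, 0.937, -0.0, 0.0]
ft_force: [-0.4, -1.0, 0.6]
grip_width: 0.0856
grasp_force: 0.0
```

>>> step_arm([
  [[0,0,0],-10],
  [[0,0,0],-20],
  [[0,0,0],-30],
  [[0,0,0],-40],
  [[0,0,0],-50],
  [[0,0,0],-60],
  [[0,0,0],-70],
  [[0,0,0],-80],
  [[0,0,0],-90],
  [[0,0,0],-101],
  [[0,0,0],-111],
  [[0,0,0],-121],
])

```text
clock: 4.7
eef_pos: [0.4944, -0.267, 0.2543]
tool_rot: [-0.643, 0.766, -0.0, -0.0]
ft_force: [-0.5, 0.0, -0.4]
grip_width: 0.0853
grasp_force: 0.0
```

Run:
```python
from h import *
from scipy.spatial.transform import Rotation as R
o=bot.get_obs(); im,d,w=cloud('wrist'); save(im,'c.png')
print(o['clock'],o['eef_pos'],np.degrees(o['joint_pos']))
M=R.from_quat(o['tool_rot']).as_matrix();print(M.round(3))
for r in bot.trace('encoder','wrist'):
    m=r['pixels']&(d>0); q=w[m]; 
    if m.sum()==0: continue
    print(round(r['score'],2),r['uv'],np.median(im[m],0),np.median(q,0))
    b=q[(q[:,2]>.027)&(q[:,2]<.034)]; c,rad=cv2.minEnclosingCircle((b[:,:2]*1000).astype(np.float32)); 
    t=q[q[:,2]>.042]
    print('circ',c,rad,'top',t.mean(0) if len(t) else 0)
    k=q[(q[:,2]<.02)&(q[:,2]>.01)&(np.hypot(q[:,0]-c[0]/1e3,q[:,1]-c[1]/1e3)>.022)]
    if len(k): v=k.mean(0)[:2]*1e3-c; print('conn',len(k),v,np.degrees(np.arctan2(v[1],v[0])))
```

```text
4.7 [ 0.49440451 -0.26697155  0.25429975] [-2.83584594e+01  2.22015474e+01  4.58550267e+00  7.23818066e+01
 -2.42584645e-02 -1.08448256e+02]
[[-0.172 -0.985 -0.   ]
 [-0.985  0.172 -0.   ]
 [ 0.     0.    -1.   ]]
0.87 [334.9, 82.8] [ 69. 138. 136.] [ 0.47083979 -0.35863476  0.03133162]
circ (471.6908874511719, -357.45751953125) 19.464513778686523 top [ 0.47178476 -0.35741391  0.04716294]
conn 101 [-24.13917048  -7.37579397] -163.00931494878085
0.81 [326.5, 187.2] [62. 59. 55.] [ 0.49463179 -0.27111746  0.03107761]
circ (495.9540100097656, -266.20599365234375) 19.610515594482422 top [ 0.49586064 -0.26682383  0.04683454]
conn 104 [ -3.57791712 -25.51832858] -97.98139385458498
0.7 [316.7, 257.7] [148. 137.  70.] [ 0.51581144 -0.19410686  0.03084582]
circ (518.154052734375, -186.98165893554688) 19.156614303588867 top [ 0.51818329 -0.18692152  0.04637074]
conn 66 [-22.92905973 -10.99168367] -154.38797209214746
```

View pics/c.png

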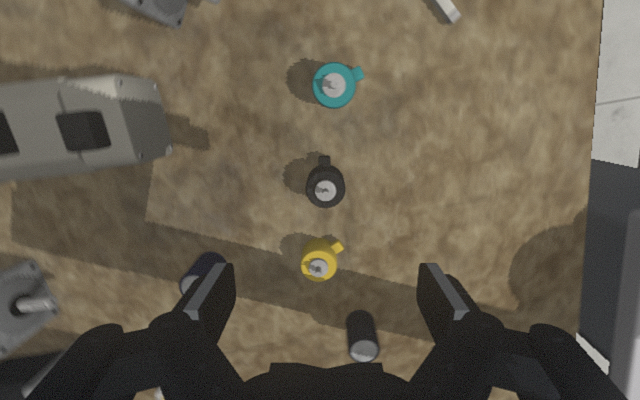

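The wrist view shows black at (326,187) between turquoise (335,83) and yellow (318,260), with its connector away from the fingers. The heights agree (31 mm body, 47 mm top). I'll descend now.

>>> step_arm([
  [[-1,-1.5,30],-2],
  [[-1,-1.5,65],-2],
  [[-1,-1.5,100],-2],
  [[-1,-1.5,130],-2],
  [[-1,-1.5,150],-2],
  [[-1,-1.5,165],-2],
  [[-1,-1.5,172],-2],
  [[-1,-1.5,176],-2],
  [[-1,-1.5,176],-2],
  [[-1,-1.5,176],-2],
])

```text
clock: 6.05
eef_pos: [0.4979, -0.2652, 0.0786]
tool_rot: [-0.655, 0.755, -0.001, 0.0]
ft_force: [0.8, -0.3, 0.5]
grip_width: 0.0851
grasp_force: 0.0
```

>>> step_arm([
  [[0,0,0],0],
  [[0,0,0],0],
  [[0,0,0],0],
  [[0,0,0],0],
  [[0,0,0],0],
  [[0,0,0],0],
  [[0,0,0],0],
  [[0,0,0],0],
], claw=1)

```text
clock: 7.05
eef_pos: [0.4978, -0.2652, 0.0784]
tool_rot: [-0.655, 0.755, -0.0, 0.0]
ft_force: [-0.3, 1.2, 4.9]
grip_width: 0.0371
grasp_force: 60.5
```

>>> step_arm([
  [[0,0,-15],0],
  [[0,0,-40],0],
  [[0,0,-70],0],
  [[0,0,-100],0],
  [[0,0,-120],0],
  [[0,0,-130],0],
  [[0,0,-130],0],
])

```text
clock: 7.92
eef_pos: [0.4975, -0.2651, 0.2083]
tool_rot: [-0.655, 0.755, -0.0, 0.0]
ft_force: [0.0, -0.4, -1.7]
grip_width: 0.0374
grasp_force: 60.3
```

>>> step_arm([
  [[-20,1,0],4],
  [[-60,3,0],10],
  [[-105,6,0],18],
  [[-150,8,0],26],
  [[-195,11,0],34],
  [[-240,13,0],43],
  [[-285,16,0],52],
  [[-330,18,0],61],
  [[-375,21,0],70],
  [[-410,23,0],77],
  [[-430,23.5,0],79],
  [[-430,23.5,0],79],
])

```text
clock: 9.43
eef_pos: [0.5341, 0.1652, 0.2064]
tool_rot: [-0.027, 1.0, -0.0, -0.001]
ft_force: [-0.1, -0.6, -1.3]
grip_width: 0.0373
grasp_force: 60.3
```

>>> step_arm([
  [[0,0,0],0],
  [[0,0,0],0],
])

```text
clock: 9.68
eef_pos: [0.5345, 0.1629, 0.2075]
tool_rot: [-0.025, 1.0, -0.0, -0.0]
ft_force: [-0.0, 0.1, -1.4]
grip_width: 0.0372
grasp_force: 60.3
```

Run:
```python
from h import *
from scipy.spatial.transform import Rotation as R
o=bot.get_obs(); im,d,w=cloud('wrist')
print(o['clock'],o['eef_pos'],o['grip_width'],np.degrees(o['joint_pos']))
M=R.from_quat(o['tool_rot']).as_matrix();print(M.round(3))
i2,d2,w2=cloud('top')
for n,d,w in [('wrist',d,w),('top',d2,w2)]:
  print(n)
  m=(w[...,2]>0.009)&(w[...,2]<0.03)&(abs(w[...,0]-0.535)<.1)&(abs(w[...,1]-.165)<.1)&(d>0)
  if m.sum()>5: print('rect',m.sum(),cv2.minAreaRect((w[m][:,:2]*1000).astype(np.float32)))
  m&=(w[...,2]>.02); 
  if m.any(): print('cheeks',w[m].mean(0))
  for r in bot.trace('encoder',n)[:4]:
    k=r['pixels']&(d>0)
    if k.any(): print('enc',r['score'],r['uv'],np.median(w[k],0),np.percentile(w[k],3,0),np.percentile(w[k],97,0))
save(np.vstack([cv2.resize(im,(480,300)),cv2.resize(i2[150:275,120:320],(480,300))]),'d.png')
```

```text
9.675 [0.53454759 0.16292665 0.20750278] 0.03721765762993671 [ 1.69560242e+01  2.37416712e+01 -3.47457383e-01  6.59733429e+01
 -1.24452309e-02  1.41271679e+01]
[[-0.999 -0.049 -0.001]
 [-0.049  0.999 -0.001]
 [ 0.001 -0.    -1.   ]]
wrist
rect 15333 ((531.2791748046875, 163.9269256591797), (132.93917846679688, 109.98955535888672), 2.8416292667388916)
cheeks [0.47732099 0.16132054 0.02400311]
enc 0.85 [324.9, 275.2] [0.52490866 0.16213752 0.16012283] [0.50581494 0.14627484 0.13712798] [0.54763624 0.17866141 0.1741141 ]
top
rect 1946 ((534.8577880859375, 163.663330078125), (140.0229949951172, 110.8985824584961), 2.8123953342437744)
cheeks [0.48105501 0.16031593 0.02492745]
enc 0.83 [369.3, 212.4] [ 0.51616824 -0.18519516  0.03244521] [ 0.49559159 -0.20193796  0.0140415 ] [ 0.53406111 -0.16832905  0.03929005]
enc 0.82 [439.1, 235.6] [ 0.46910795 -0.35464941  0.03175847] [ 0.44493867 -0.37423066  0.00212005] [ 0.48827421 -0.33864929  0.03945636]
enc 0.42 [208.9, 214.6] [0.51743345 0.15792595 0.14655069] [0.50604637 0.14577082 0.01170577] [0.52467568 0.19307825 0.16342986]
```

View pics/d.png

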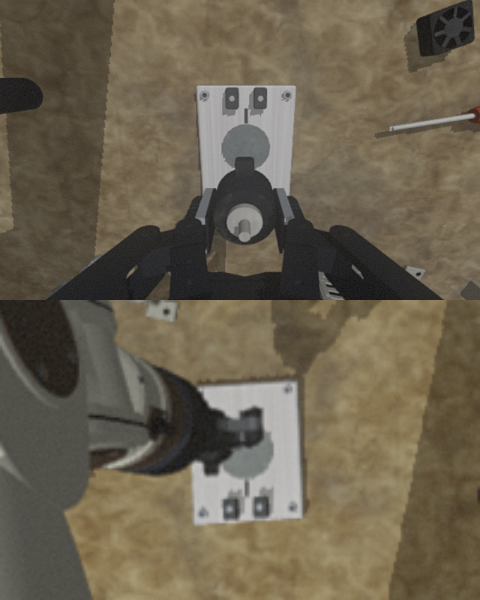

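The encoder is held upright with its connector pointing at the gate (wrist view: pad at about (245,147), gap at about (246,98), shaft at (243,222)). Next I'll measure the held pose.

Run:
```python
from h import *
o=bot.get_obs(); im,d,w=cloud('wrist'); print(o['eef_pos'])
r=bot.trace('encoder','wrist')[0]; q=w[r['pixels']&(d>0)]
print('zhist',np.histogram(q[:,2],np.arange(.12,.185,.005)))
zt=np.percentile(q[:,2],99.5); print('top',zt)
b=q[(abs(q[:,2]-(zt-.016))<.003)]; c,rad=cv2.minEnclosingCircle((b[:,:2]*1000).astype(np.float32)); print('body',c,rad)
t=q[q[:,2]>zt-.006]; print('shaft',t.mean(0))
k=q[(q[:,2]<zt-.028)&(q[:,0]<c[0]/1e3-.021)]
print('conn',len(k),k.mean(0),k.min(0))
v=k.mean(0)[:2]*1e3-c; print(np.degrees(np.arctan2(v[1],v[0])))
```

```text
[0.53486847 0.1632892  0.20801758]
zhist (array([   0,    1,  118,  212,  689,  449,  353,  919, 3616,  746,  124,
        209]), array([0.12 , 0.125, 0.13 , 0.135, 0.14 , 0.145, 0.15 , 0.155, 0.16 ,
       0.165, 0.17 , 0.175, 0.18 ]))
top 0.1772251332885958
body (533.2222900390625, 162.80813598632812) 19.4134464263916
shaft [0.53282124 0.16305005 0.17551845]
conn 551 [0.50741525 0.16182609 0.14345806] [0.50395729 0.15581604 0.13616612]
-177.82074221598424
```

>>> step_arm([
  [[-1.5,1,20],0],
  [[-1.5,1,45],0],
  [[-1.5,1,70],0],
  [[-1.5,1,88],0],
  [[-1.5,1,100],0],
  [[-1.5,1,106],0],
  [[-1.5,1,110],0],
  [[-1.5,1,112],0],
  [[-1.5,1,112],0],
  [[-1.5,1,112],0],
])

```text
clock: 11.22
eef_pos: [0.5365, 0.1651, 0.0963]
tool_rot: [-0.025, 1.0, 0.0, 0.0]
ft_force: [-0.3, 0.7, -2.0]
grip_width: 0.0373
grasp_force: 60.3
```

>>> step_arm([
  [[0,0,1],0],
  [[0,0,1],0],
  [[0,0,1],0],
])

```text
clock: 11.6
eef_pos: [0.5362, 0.165, 0.0949]
tool_rot: [-0.025, 1.0, 0.0, 0.0]
ft_force: [0.3, -0.1, -1.0]
grip_width: 0.0374
grasp_force: 60.3
```

>>> step_arm([
  [[0,0,0.5],0],
  [[0,0,1],0],
  [[0,0,1],0],
])

```text
clock: 11.98
eef_pos: [0.5362, 0.165, 0.0938]
tool_rot: [-0.025, 1.0, -0.0, -0.0]
ft_force: [-0.0, 0.8, -1.3]
grip_width: 0.0377
grasp_force: 60.3
```

>>> step_arm([
  [[0,0,0.5],0],
  [[0,0,1],0],
  [[0,0,1],0],
])

```text
clock: 12.35
eef_pos: [0.5363, 0.1651, 0.0934]
tool_rot: [-0.025, 1.0, 0.0, 0.0]
ft_force: [-2.9, -1.0, 3.2]
grip_width: 0.0373
grasp_force: 60.5
```

The wrist force has reversed sign, so it is touching the pad. Releasing and rising.

>>> step_arm([
  [[0,0,0],0],
  [[0,0,0],0],
  [[0,0,0],0],
  [[0,0,0],0],
  [[0,0,0],0],
  [[0,0,0],0],
  [[0,0,0],0],
], claw=-1)

```text
clock: 13.22
eef_pos: [0.5363, 0.165, 0.0929]
tool_rot: [-0.025, 1.0, 0.0, 0.0]
ft_force: [-0.3, 0.0, 0.1]
grip_width: 0.0855
grasp_force: 0.0
```

>>> step_arm([
  [[0,0,-10],0],
  [[0,0,-30],0],
  [[0,0,-60],0],
  [[0,0,-95],0],
  [[0,0,-130],0],
  [[0,0,-150],0],
  [[0,0,-150],0],
  [[0,0,-150],0],
])

```text
clock: 14.22
eef_pos: [0.5358, 0.1649, 0.2423]
tool_rot: [-0.025, 1.0, -0.0, -0.001]
ft_force: [-0.3, 0.6, -0.3]
grip_width: 0.0859
grasp_force: 0.0
```

Run:
```python
from h import *
o=bot.get_obs(); im,d,w=cloud('wrist'); save(im,'e.png'); print(o['clock'],o['eef_pos'],o['grip_width'])
r=bot.trace('encoder','wrist')[0]; q=w[r['pixels']&(d>0)]
zt=np.percentile(q[:,2],99.5); print('top',zt,r['uv'])
b=q[(abs(q[:,2]-.046)<.003)]; c,rad=cv2.minEnclosingCircle((b[:,:2]*1000).astype(np.float32)); print('body',c,rad)
print('shaft',q[q[:,2]>zt-.004].mean(0))
k=q[(q[:,2]<.034)&(q[:,2]>.021)&(q[:,0]<c[0]/1e3-.021)]
v=k.mean(0)[:2]*1e3-c; print(len(k),np.degrees(np.arctan2(v[1],v[0])))
m=(w[...,2]>0.009)&(w[...,2]<0.02)&(abs(w[...,0]-0.535)<.1)&(abs(w[...,1]-.165)<.1)&(d>0)
print('plate',cv2.minAreaRect((w[m][:,:2]*1000).astype(np.float32)))
```

```text
14.225 [0.53576733 0.16491703 0.24225227] 0.08592452976428044
top 0.06263351515676942 [327.1, 189.7]
body (535.3602294921875, 164.63174438476562) 19.474212646484375
shaft [0.53502847 0.16478942 0.06187045]
136 -177.82337608534968
plate ((534.0284423828125, 164.08255004882812), (138.8435516357422, 109.95753479003906), 2.8857595920562744)
```

View pics/e.png

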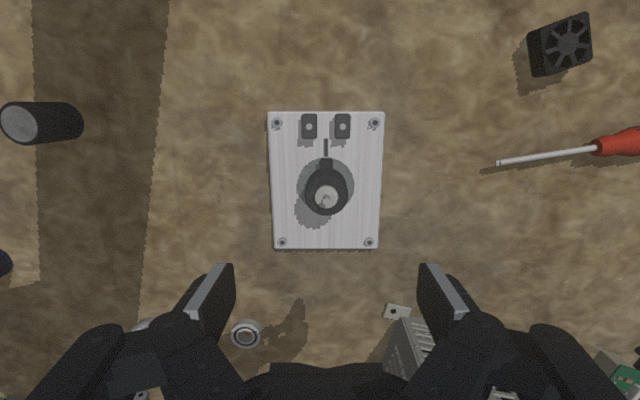

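The encoder stands upright at (326,190), centred on the pad to about 1 mm. Its connector points along the line at the gap (326,125), within about 1°, and the gripper is clear.

```bash
python3 -c "
from workcell import bot
print(bot.job_done())"
```

```text
the job is handed in; nothing more can be done
None
```

The encoder is standing upright on the pad, about 1 mm off centre with its connector within about 1° of the engraved line by the last wrist-camera measurement; it was set down and released, the gripper came near neither capacitor, and the job is handed in (no verdict was returned).

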